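Centre the egg cup on its little stand

TASK

Two egg cups stand on small round wooden stands, and one of them has crept right to the edge of its stand. Push that egg cup back to the middle of its stand, to within about half a centimetre, with light taps of the fingertips: never lift it, tip it or knock it off. Leave its stand where it is, and leave the other egg cup, its stand and everything else on the counter alone.

Things in the scene. Friction and masses are not known exactly. Their poses are not given: they have to be found in the camera images.
- cup: The egg cup to centre: white ceramic, 66 mm tall, 70 to 120 g, upright on 'stand', 17 to 25 mm off its middle in any direction. Straight-sided round foot 46 mm across, 10 mm thick (its widest part); waist 16 mm across; bowl 41 mm across from 48 mm up to the rim. Slides on the wood (friction 0.5 to 0.7) if pushed at the foot, easily tips if pushed at the bowl. Origin: centre of its underside; z up its axis.
- stand: The stand under that egg cup: turned dark wood, round, 50 mm tall, loose on the counter, 0.5 kg; flat round top 84 mm across at 50 mm height, foot 92 mm across, waist between. Origin: centre of its underside, on the counter; the middle of the top is 50 mm above it; z up. Its yaw has no meaning.
- cup2: A second, identical egg cup that already stands in the middle of its own stand; to be left alone. Origin: centre of its underside.
- stand2: The second, identical wooden stand, under cup2; to be left alone. 'stand' and 'stand2' stand left and right on the counter, either way round. Origin: centre of its underside.
- dish: Bystander: small blue-glazed dish, 68 mm across, 30 mm tall, between the two stands. Origin: centre of its underside.
- glass: Bystander: drinking glass, 66 mm across, 90 mm tall, beyond the stands. Origin: centre of its underside.
- jar: Bystander: lidded glass jar, 50 mm across, 80 mm tall, beyond the stands. Origin: centre of its underside.
- shaker: Bystander: steel salt shaker, 38 mm across, 71 mm tall, on the robot's side of the stands. Origin: centre of its underside.
- bowl: Bystander: white ceramic bowl, 130 mm across, 55 mm tall, at the left. Origin: centre of its underside.
- spatula: Bystander: spatula 260 mm long, lying flat at the right. Origin: underside, about mid-length.

How it is judged:
At the end, for the whole second after the job is handed in: The egg cup stands upright (within 0.06 rad) and still on its stand, its axis within 7 mm of the middle of the stand; the stand has moved less than 15 mm, the other egg cup and stand less than 10 mm, every other bystander less than 20 mm (horizontal distance between cup and stand below 0.007 m and z of cup in the frame of stand between 0.046 and 0.054 m and angle between cup's own z axis and vertical below 0.06 rad and linear speed of cup below 0.01 m/s and distance of stand from where it was at the start of the episode below 0.015 m and distance of each of cup2, stand2 from where it was at the start of the episode below 0.01 m and distance of each of dish, glass, jar, shaker, bowl, spatula from where it was at the start of the episode below 0.02 m); the robot touches nothing.
It fails at once if the egg cup is lifted off its stand (underside centre more than 10 mm above the stand's top) (z of cup in the frame of stand above 0.06 m).
It fails at once if the egg cup falls off its stand or is tipped by more than 0.3 rad (z of cup in the frame of stand below 0.04 m or angle between cup's own z axis and vertical above 0.3 rad).
It fails at once if the egg cup is struck, pressed or squeezed with more than 6 N instead of tapped lightly (contact force between the fingers and cup above 6 N).
It fails at once if its stand is shoved 15 mm or more, or the other egg cup or stand is moved 10 mm or more (distance of stand from where it was at the start of the episode above 0.015 m or distance of any of cup2, stand2 from where it was at the start of the episode above 0.01 m).
It fails at once if another thing on the counter is moved by 20 mm or more (distance of any of dish, glass, jar, shaker, bowl, spatula from where it was at the start of the episode above 0.02 m).
It also fails if it takes over 35 s, if anything falls off the work surface, if the arm or the gripper's body presses on something with over 40 N, if the wrist force passes 120 N, or if a joint passes its speed limit or range.

ROBOT

A 7-joint arm with a two-finger parallel gripper is mounted at the origin on the work surface. World frame = base frame: x ahead of the robot, y to its left, z up, the work surface at z = 0. Lengths are in m, angles in rad, forces in N, time in s.
With the tool pointing down it reaches from about 0.35 to 0.9 m from the base axis. Payload 7.2 kg.
Tool frame: the origin (TCP) lies at the very end of the fingers, on their centre line; the grasp point (between the pads) lies 19 mm behind it; x points along the fingers, y is the direction in which the jaws open and shut, and the axes are right-handed (so a half turn about x gives the same grasp; the last joint's range is limited). The gripper opens to 88 mm and grips with 3 to 60 N. Pads are 20 mm wide; open, the fingers measure 115 mm over their backs; the gripper's body (75 mm by 178 mm) begins 61 mm behind the grasp point.
Start: joints at [1.228, 0.411, -0.013, 1.596, 0.006, 1.134, -0.082], TCP at [0.17, -0.602, 0.223] pointing down, gripper open.
Joint ranges: [-2.95, 2.95], [-0.29, 1.99], [-1.47, 1.44], [0.14, 2.54], [-1.03, 4.17], [0.13, 1.85], [-2.86, 2.86]. Speed limits (rad/s): [2.39, 2.39, 3.01, 3.01, 3.14, 3.14, 3.14].

INTERFACE

Orientations are given as a unit quaternion [x, y, z, w].
In Python, from rig import ctrl, optics gives the robot as it stands. The module is installed in compiled form; this text tells all that it offers.
- The arm moves only by the tool play_rows, never from a script. Its argument "motion" is a list of rows, each a list of 4 numbers: the shift along the world's x, y, z in units of 50 mm (1.0 is 50 mm), then the turn about the world's z in units of pi/2 rad (1.0 is pi/2 rad). A call has 1 to 10 rows; each row shifts and turns the commanded pose from where the row before left it; what a row does not reach is not made up. A row lasts 1/10 s, in which the tool goes at most 50 mm and 8.59 degrees, less where a joint would pass 70% of its speed; a pose out of reach is approached as far as the arm can. A call with a number of a shift or a turn outside -1 to 1 is refused whole. A call with a gripper value outside its range is refused whole. "claw" is the opening in per cent of the stroke, from 0 (shut) to 100 (fully open), set as the call begins (left out, the last holds). The fingers move at their own pace and stop on an object; the grip force is fixed at half the most. Time passes only in rows, so rows that do not move let the fingers close. It gives the time, the measured TCP pose, the force and the opening at its end, in the units of the state.
- ctrl.state(): the state, without advancing time (a new reading comes with each control period).
- optics.get_image(name): name is "side" or "top" or "wrist"; returns a dict with "img" (400x640x3 uint8, blue, green, red), "fx", "fy", "cx", "cy" (pixels), "position" and "orientation" of the camera in the world. Camera axes: x right, y down, z forward; pixel columns grow to the right and rows downward; lengths in m; the calibration is good to about 2 mm. A picture is of the moment at which its call begins. There is no depth.
- ctrl.finish_job(): hands the job in, once; it reports no verdict.
The state is a dict: "time": time; "qpos": joint angles; "qd": joint speeds; "effort": joint torques, N m; "eef_pos": TCP position; "tool_rot": TCP orientation; "ft_force": force on the tool from outside, world axes, zero at the start; "wrist_torque": the same for the moment, N m; "grip_width": opening from 0.0 (shut) to 1.0 (fully open).
Only numpy, scipy, OpenCV 4.12 (cv2) and the standard library are available. Lean on these libraries where they do the work, as an engineer would, in place of code of your own. Each camera call takes 0.05 s, during which the arm holds its last target.

## Working session

There is one attempt and no reset: what is moved stays moved. The work goes in short steps, Python scripts to look and compute and a tool call to move; the robot and the scene stay as the last step left them, time stands still between calls to the robot, and variables do not carry over. Pictures are saved under pics/ and viewed, and the job is handed in when it is done.

Besides the shell and the picture viewer there is one more tool, called after "Call:" by a JSON object that holds its "op" and its "data", one argument or row to a line. play_rows: Moves the arm, as the interface text tells. Its arguments: {"type":"object","properties":{"motion":{"type":"array"},"claw":{"type":"number"}},"required":["motion"]}

```bash
mkdir -p pics; python3 - <<'E'
from rig import ctrl, optics
import cv2
s=ctrl.state();print(s)
for n in("side","top","wrist"):
    d=optics.get_image(n);cv2.imwrite(f"pics/{n}0.png",d["img"]);print(n,{k:d[k] for k in d if k!="img"})
E
```

```text
{'time': 0.0, 'qpos': array([ 1.22779336,  0.41190676, -0.01275383,  1.59703196,  0.00559481,
        1.13429942, -0.08217901]), 'qd': array([-4.65910173e-04,  7.00671906e-04, -9.28827728e-04, -5.20703321e-04,
        1.62791831e-03, -2.51455324e-05,  1.01224989e-03]), 'effort': array([-3.71248298e-04, -5.87949729e+01,  6.40906077e-01, -2.91068834e+01,
       -5.39283094e-02,  1.83688395e-02,  1.70431936e-04]), 'eef_pos': array([ 0.16944625, -0.6010675 ,  0.22180952]), 'tool_rot': array([-0.70032797, -0.09743912,  0.70054862, -0.09632224]), 'ft_force': array([ 0.05367414,  0.3646656 , -0.12605094]), 'wrist_torque': array([0.00787706, 0.02967739, 0.00708324]), 'grip_width': 0.9983848701809445}
side {'fx': 372.37273621956734, 'fy': 372.37273621956734, 'cx': 319.84000592260725, 'cy': 195.195631314993, 'position': array([ 0.08085657, -0.45412671,  0.70511912]), 'orientation': array([ 0.83226994, -0.37679651,  0.16001708, -0.37382572])}
top {'fx': 413.8343566744802, 'fy': 413.8343566744802, 'cx': 325.79389146210116, 'cy': 197.3000025694124, 'position': array([0.414671  , 0.00723414, 1.26672611]), 'orientation': array([-0.6954041 ,  0.71481378, -0.04643429,  0.05743039])}
wrist {'fx': 283.74012642250904, 'fy': 283.74012642250904, 'cx': 323.5858555044702, 'cy': 202.2677377467686, 'position': array([ 0.23730797, -0.58260466,  0.38440176]), 'orientation': array([ 0.79064394, -0.59876608, -0.07695578,  0.10217215])}
```

View pics/side0.png

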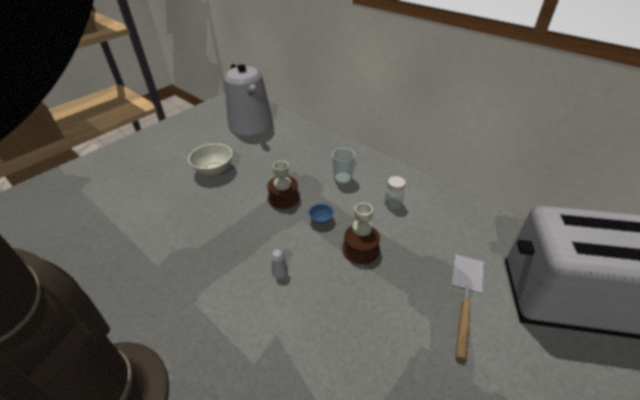

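View pics/top0.png

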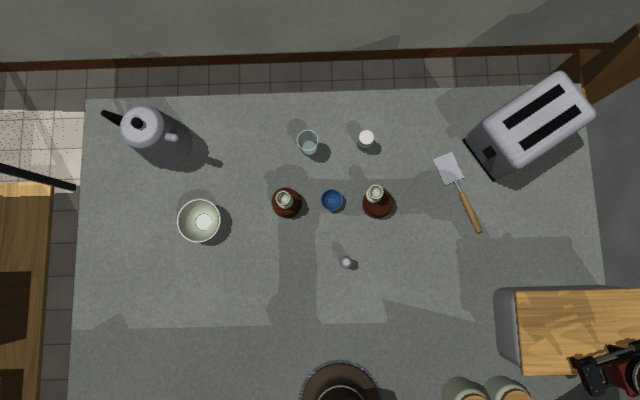

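```bash
cat > h.py <<'E'
import numpy as np, cv2
from scipy.spatial.transform import Rotation as R
def ray(d,u,v):
    r=R.from_quat(d["orientation"]).apply([(u-d["cx"])/d["fx"],(v-d["cy"])/d["fy"],1]); return np.array(d["position"]),r
def onz(d,u,v,z):
    p,r=ray(d,u,v); return p+r*(z-p[2])/r[2]
def proj(d,P):
    c=R.from_quat(d["orientation"]).inv().apply(np.array(P)-d["position"]); return d["fx"]*c[0]/c[2]+d["cx"],d["fy"]*c[1]/c[2]+d["cy"]
E
python3 - <<'E'
from h import *
from rig import optics
d=optics.get_image("top");im=d["img"]
cv2.imwrite("pics/topz.png",cv2.resize(im[130:280,260:420],None,fx=4,fy=4,interpolation=cv2.INTER_CUBIC))
for n,u,v,z in(("L stand",287,203,.03),("Lrim",284,199,.116),("R stand",377,203,.03),("Rrim",376,190,.116),("dish",332,201,.03),("shaker",346,262,.07),("glass",308,141,.09),("jar",366,137,.08)): print(n,onz(d,u,v,z).round(3))
E
```

```text
L stand [0.584 0.142 0.03 ]
Lrim [0.584 0.141 0.116]
R stand [ 0.576 -0.129  0.03 ]
Rrim [ 0.602 -0.119  0.116]
dish [0.586 0.006 0.03 ]
shaker [ 0.404 -0.029  0.07 ]
glass [0.758 0.071 0.09 ]
jar [ 0.767 -0.1    0.08 ]
```

View pics/topz.png

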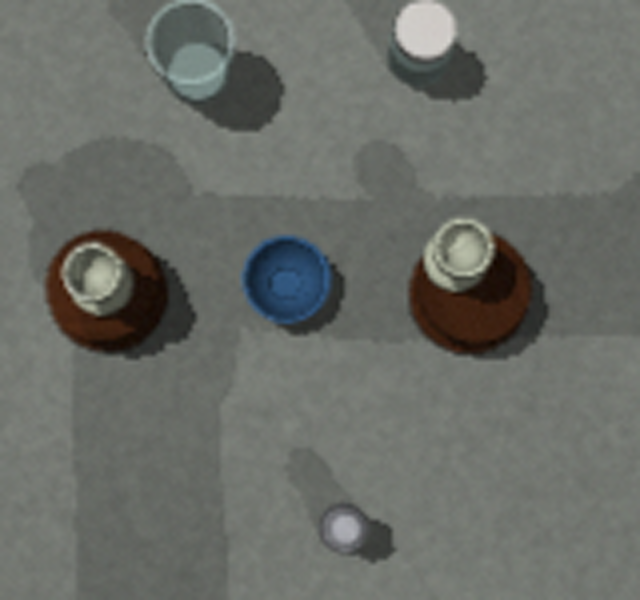

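View pics/wrist0.png

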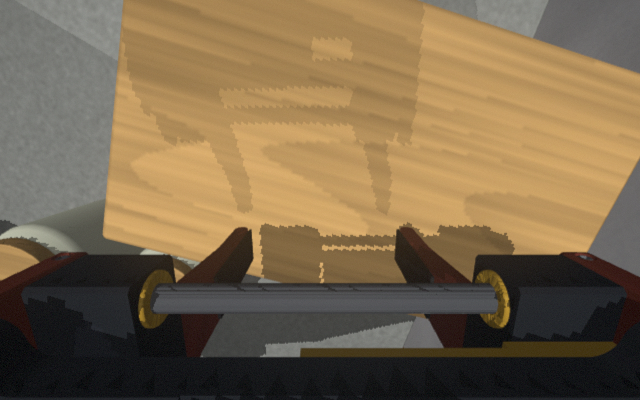

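```bash
python3 - <<'E'
from h import *
from rig import ctrl,optics
s=ctrl.state();print(R.from_quat(s["tool_rot"]).as_matrix().round(3))
d=optics.get_image("wrist");print(R.from_quat(d["orientation"]).as_matrix().round(3),d["position"]-s["eef_pos"])
E
```

```text
[[-0.     0.271 -0.962]
 [ 0.001 -0.962 -0.271]
 [-1.    -0.001  0.   ]]
[[ 0.271 -0.931 -0.244]
 [-0.963 -0.262 -0.07 ]
 [ 0.001  0.254 -0.967]] [0.06786118 0.01858983 0.16250875]
```

Call:
{"op": "play_rows", "data": {
  "motion": [
    [0.3,0.4,0.4,0],
    [0.6,0.8,0.4,0],
    [0.6,0.8,0,0],
    [0.6,0.8,0,0],
    [0.6,0.8,0,0],
    [0.6,0.8,0,0],
    [0.6,0.8,0,0],
    [0.6,0.8,0,0],
    [0.6,0.8,0,0],
    [0.6,0.8,0,0]
  ],
  "claw": 30
}}

```text
time: 1.25
eef_pos: [0.4533, -0.2227, 0.2615]
tool_rot: [0.701, 0.097, -0.7, 0.097]
ft_force: [0.6, -1.0, 0.3]
grip_width: 0.296
```

Call:
{"op": "play_rows", "data": {
  "motion": [
    [0.6,0.8,0,0],
    [0.3,0.4,0,0],
    [0,0,0,0],
    [0,0,0,0]
  ]
}}

```text
time: 1.65
eef_pos: [0.4972, -0.1644, 0.261]
tool_rot: [-0.7, -0.097, 0.701, -0.097]
ft_force: [-1.0, -0.2, 0.7]
grip_width: 0.301
```

```bash
python3 - <<'E'
from h import *
from rig import ctrl,optics
d=optics.get_image("wrist");cv2.imwrite("pics/w1.png",d["img"]);np.save("w1.npy",d,allow_pickle=True)
for P in((.576,-.129,.05),(.602,-.119,.116)):print(proj(d,P))
E
```

```text
(np.float64(312.6392880972007), np.float64(115.37363472002127))
(np.float64(307.54357066045884), np.float64(83.92057599313239))
```

View pics/w1.png

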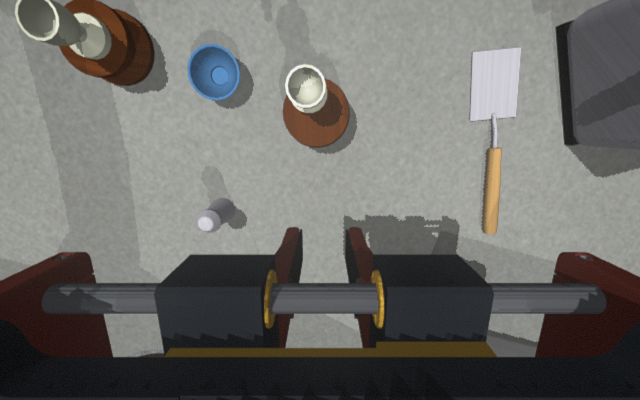

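```bash
cat > m.py <<'E'
from h import *
from scipy.optimize import least_squares
def cont(m):
    cs,_=cv2.findContours(m.astype(np.uint8),cv2.RETR_EXTERNAL,cv2.CHAIN_APPROX_NONE); return max(cs,key=cv2.contourArea)[:,0,:].astype(float)
def fit(P,r,loss="soft_l1",c0=None):
    c0=P.mean(0) if c0 is None else c0
    f=lambda c:np.hypot(*(P-c[:2]).T)-c[2]
    g=lambda c:np.hypot(*(P-c[:2]).T)-r
    a=least_squares(f,[*c0,r],loss=loss,f_scale=.0007); b=least_squares(g,c0,loss=loss,f_scale=.0007)
    return a.x,b.x,np.sqrt(np.mean(np.minimum(abs(g(b.x)),.003)**2))
def measure(d,stand0,tag,rad=70,box=None):
    im=d["img"]; u0,v0=proj(d,[*stand0,.05]);x0,x1,y0,y1=[int(t) for t in (max(0,u0-rad),min(640,u0+rad),max(0,v0-rad),min(400,v0+rad))] if box is None else box
    S=6; big=cv2.resize(im[y0:y1,x0:x1],None,fx=S,fy=S,interpolation=cv2.INTER_CUBIC)
    hsv=cv2.cvtColor(big,cv2.COLOR_BGR2HSV); b,g,r=[big[...,i].astype(int) for i in range(3)]
    wood=(r-b>35)&(hsv[...,1]>110)
    white=(hsv[...,2]>120)&~wood
    cv2.imwrite(f"pics/{tag}.png",big)
    return big,wood,white,(x0,y0,S)
def cast(d,C,o,z):
    x0,y0,S=o; return np.array([onz(d,(u+.5)/S-.5+x0,(v+.5)/S-.5+y0,z)[:2] for u,v in C])
E
python3 - <<'E'
from m import *
d=np.load("w1.npy",allow_pickle=True).item()
big,w,wh,o=measure(d,(.576,-.129),"w1z",50)
cv2.imwrite("pics/w1m.png",np.hstack([cv2.resize(big,(400,400)),cv2.resize(cv2.merge([wh*255,w*0,w*255]).astype(np.uint8),(400,400))]))
hsv=cv2.cvtColor(big,cv2.COLOR_BGR2HSV);print(o,big.shape)
# background sample
print(hsv[20,20],hsv[420,20],hsv[400,330])
E
```

```text
(262, 65, 6) (600, 600, 3)
[ 48   8 164] [ 42   8 159] [ 11 141 116]
```

View pics/w1m.png

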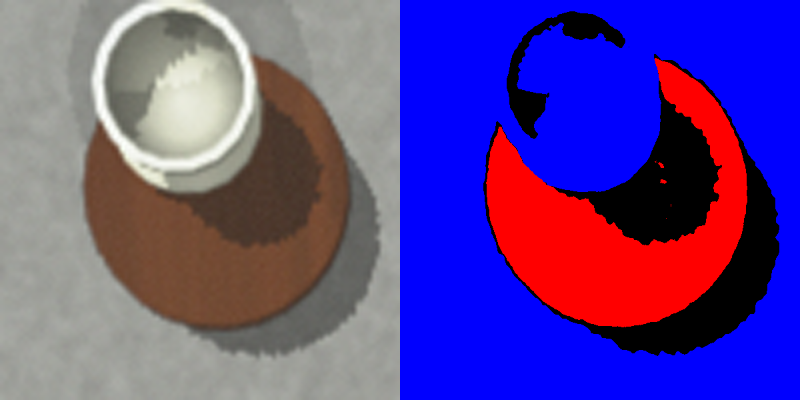

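```bash
cat >> m.py <<'E'
def circ(d,stand0,tag,rad=60,vt=205,st=75):
    big,w,wh,o=measure(d,stand0,tag,rad); hsv=cv2.cvtColor(big,cv2.COLOR_BGR2HSV)
    wood=cv2.morphologyEx((hsv[...,1]>st).astype(np.uint8),cv2.MORPH_OPEN,np.ones((9,9)))
    n,l,stt,_=cv2.connectedComponentsWithStats(wood); wood=l==1+np.argmax(stt[1:,4])
    H=cv2.convexHull(cont(wood).astype(np.int32))[:,0,:].astype(float)
    C=cont(wood); 
    # keep contour points lying near hull (outer edge)
    dist=np.array([cv2.pointPolygonTest(H.astype(np.float32)[:,None],tuple(map(float,p)),True) for p in C]); C=C[dist<3]
    Ps=cast(d,C,o,.05); s=fit(Ps,.042); print("stand r_free %.4f"%s[0][2],"free",s[0][:2].round(4),"fix",s[1].round(4),"rms",s[2].round(5))
    rim=(hsv[...,2]>vt).astype(np.uint8); n,l,stt,_=cv2.connectedComponentsWithStats(rim); rm=l==1+np.argmax(stt[1:,4])
    K=cv2.convexHull(cont(rm).astype(np.int32)); Ck=cont(rm); dd=np.array([cv2.pointPolygonTest(K.astype(np.float32),tuple(map(float,p)),True) for p in Ck]); Ck=Ck[dd<4]
    Pk=cast(d,Ck,o,.116); k=fit(Pk,.0205); print("rim r_free %.4f"%k[0][2],"free",k[0][:2].round(4),"fix",k[1].round(4),"rms",k[2].round(5))
    out=big.copy()
    for p in C: cv2.circle(out,tuple(p.astype(int)),1,(0,255,0),-1)
    for p in Ck: cv2.circle(out,tuple(p.astype(int)),1,(255,0,255),-1)
    # overlay foot circle predicted from rim at z .06
    for z,rr,cc,col in((.06,.023,k[1],(255,255,0)),(.05,.042,s[1],(0,0,255))):
        for t in np.linspace(0,2*np.pi,90):
            u,v=proj(d,[cc[0]+rr*np.cos(t),cc[1]+rr*np.sin(t),z]); cv2.circle(out,(int((u+.5-o[0])*o[2]),int((v+.5-o[1])*o[2])),2,col,-1)
    cv2.imwrite(f"pics/{tag}.png",cv2.resize(out,(600,600*out.shape[0]//out.shape[1])))
    print("offset cup-stand",((k[1]-s[1])*1000).round(1),"mm"); return s[1],k[1]
E
python3 - <<'E'
from m import *
d=np.load("w1.npy",allow_pickle=True).item()
circ(d,(.576,-.129),"w1c")
E
```

```text
stand r_free 0.0414 free [ 0.5799 -0.1322] fix [ 0.5802 -0.1319] rms 0.00061
rim r_free 0.0204 free [ 0.5992 -0.117 ] fix [ 0.5991 -0.117 ] rms 0.00082
offset cup-stand [19.  14.9] mm
```

View pics/w1c.png

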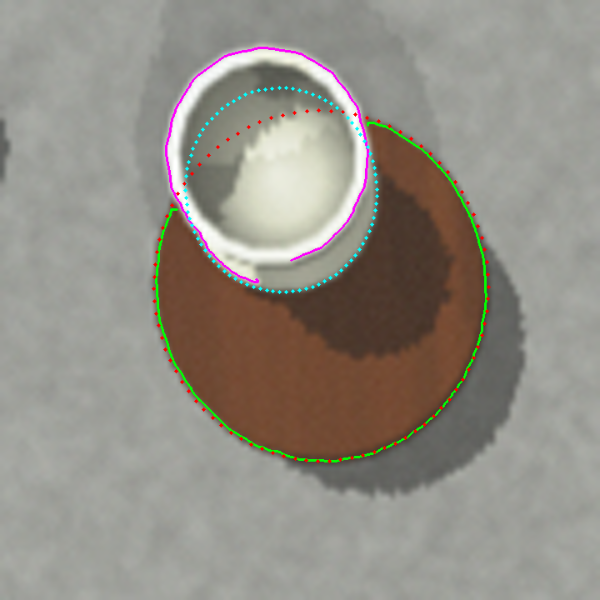

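Call:
{"op": "play_rows", "data": {
  "motion": [
    [0.3,0.16,0,0.04],
    [0.5,0.28,0,0.05],
    [0.6,0.33,0,0.05],
    [0.6,0.33,0,0.05],
    [0.5,0.28,0,0.04],
    [0.32,0.16,0,0.02],
    [0,0,0,0],
    [0,0,0,0]
  ]
}}

```text
time: 2.5
eef_pos: [0.6377, -0.0893, 0.2607]
tool_rot: [-0.668, -0.231, 0.669, -0.231]
ft_force: [0.0, 0.0, 0.1]
grip_width: 0.301
```

```bash
python3 - <<'E'
from h import *
from rig import ctrl,optics
s=ctrl.state();M=R.from_quat(s["tool_rot"]).as_matrix();print(s["eef_pos"],M[:,2],s["ft_force"],s["time"],s["qpos"].round(2))
for n in("wrist","side"):
  d=optics.get_image(n);cv2.imwrite(f"pics/{n}2.png",d["img"])
E
```

```text
[ 0.63765008 -0.08927023  0.26074057] [-0.78702178 -0.61692369  0.00137056] [0.00691663 0.0396221  0.14490582] 2.5 [ 0.35  0.45 -0.42  1.47  0.19  1.26 -1.  ]
```

View pics/wrist2.png

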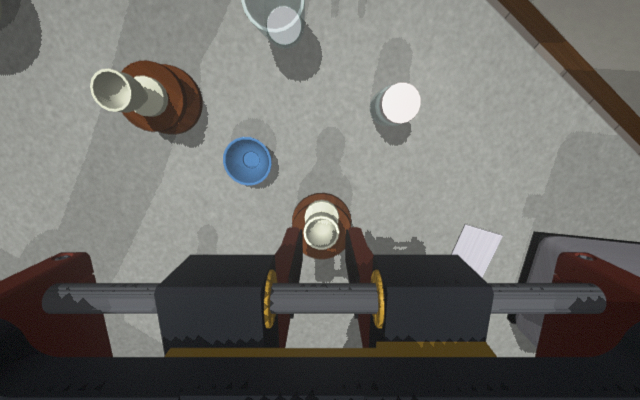

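View pics/side2.png

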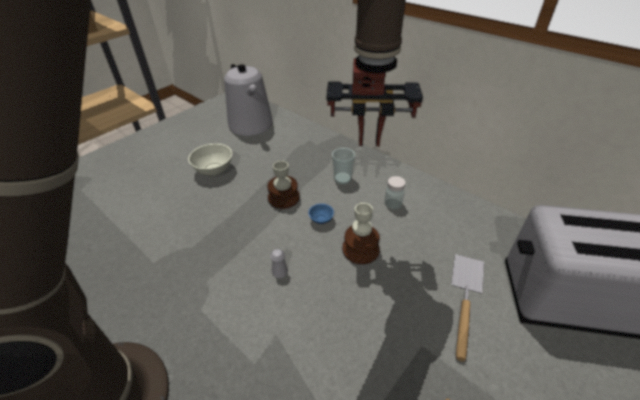

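Call:
{"op": "play_rows", "data": {
  "motion": [
    [0,0,-0.3,0],
    [-0.02,0.03,-0.5,0],
    [0,0,-0.6,0],
    [0,0,-0.6,0],
    [0,0,-0.6,0],
    [0,0,-0.6,0],
    [0,0,-0.5,0],
    [0,0,-0.25,0],
    [0,0,-0.1,0],
    [0,0,0,0]
  ]
}}

```text
time: 3.6
eef_pos: [0.6372, -0.0861, 0.0586]
tool_rot: [-0.668, -0.232, 0.668, -0.232]
ft_force: [-0.9, 1.1, 0.7]
grip_width: 0.3
```

```bash
python3 - <<'E'
from h import *
from rig import ctrl,optics
s=ctrl.state();M=R.from_quat(s["tool_rot"]).as_matrix();p=s["eef_pos"];print(p,M[:,2],s["ft_force"],s["time"])
d=optics.get_image("wrist");cv2.imwrite("pics/wrist3.png",d["img"])
print(proj(d,p),proj(d,[.5991,-.117,.116]),proj(d,[.5802,-.1319,.05]))
for n,P in(("side",p),("top",p)):
  d=optics.get_image(n);u,v=map(int,proj(d,P));print(n,u,v);cv2.imwrite(f"pics/{n}3.png",cv2.resize(d["img"][v-50:v+50,u-60:u+60],None,fx=5,fy=5,interpolation=cv2.INTER_CUBIC))
E
```

```text
[ 0.63723629 -0.08613132  0.05861578] [-7.85548142e-01 -6.18800497e-01  2.48550109e-04] [-0.91546039  1.10440841  0.70822943] 3.6
(np.float64(321.82433914148993), np.float64(245.1800067435391)) (np.float64(322.91231880636514), np.float64(392.56620014342724)) (np.float64(322.9945649786684), np.float64(335.73096097889174))
side 362 210
top 362 181
```

View pics/wrist3.png

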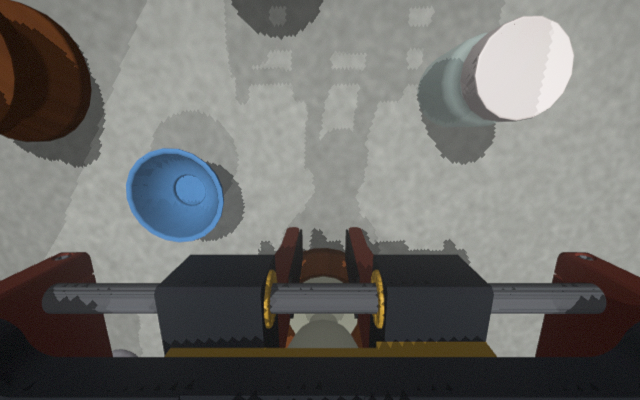

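View pics/side3.png

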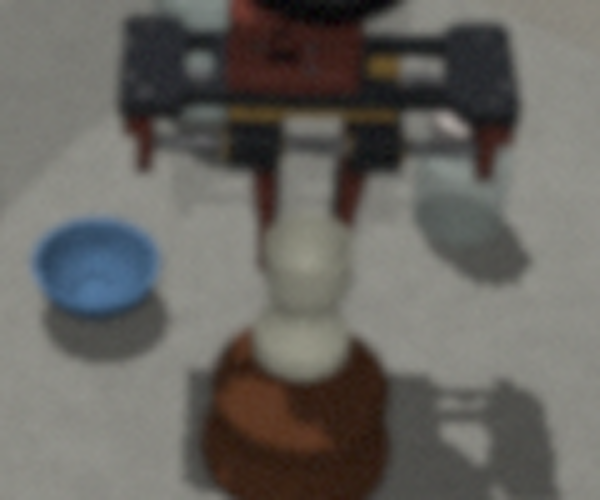

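Call:
{"op": "play_rows", "data": {
  "motion": [
    [0,0,-0.04,0],
    [0,0,-0.04,0],
    [0,0,0,0],
    [-0.063,-0.049,0,0],
    [-0.063,-0.049,0,0],
    [-0.063,-0.049,0,0],
    [-0.024,-0.019,0,0],
    [-0.024,-0.019,0,0],
    [0,0,0,0],
    [0,0,0,0]
  ]
}}

```text
time: 4.75
eef_pos: [0.6257, -0.0951, 0.0548]
tool_rot: [0.668, 0.232, -0.668, 0.232]
ft_force: [0.0, -0.3, -0.1]
grip_width: 0.3
```

```bash
cat > look.py <<'E'
from h import *
from rig import ctrl,optics
import sys
t=sys.argv[1]
s=ctrl.state();p=s["eef_pos"];q=p[:2]-[.5802,-.1319];print("tcp",p.round(4),"along",(q@[.787,.617]*1000).round(1),"lat",(q@[-.617,.787]*1000).round(1),"F",s["ft_force"].round(2),s["time"])
ims=[]
for n,P,w in(("wrist",p,60),("side",[.5991,-.117,.07],40)):
  d=optics.get_image(n);u,v=map(int,proj(d,P));v0=max(0,min(400-2*w,v-w+(60 if n=="wrist" else 0)));ims.append(cv2.resize(d["img"][v0:v0+2*w,u-w:u+w],(400,400),interpolation=cv2.INTER_CUBIC))
cv2.imwrite(f"pics/{t}.png",np.hstack(ims))
E
python3 look.py l4
```

```text
tcp [ 0.6257 -0.0951  0.0548] along 58.5 lat 0.9 F [ 0.   -0.29 -0.11] 4.75
```

View pics/l4.png

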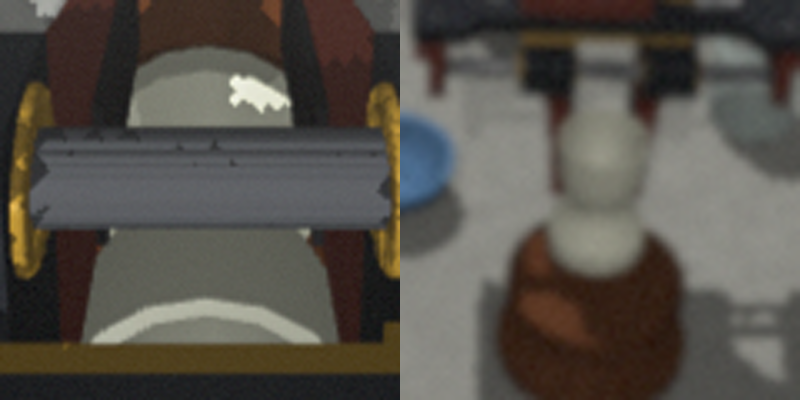

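Call:
{"op": "play_rows", "data": {
  "motion": [
    [-0.024,-0.019,0,0],
    [-0.024,-0.019,0,0],
    [-0.024,-0.019,0,0],
    [-0.024,-0.019,0,0],
    [-0.024,-0.019,0,0],
    [-0.024,-0.019,0,0],
    [-0.024,-0.019,0,0],
    [-0.024,-0.019,0,0],
    [0,0,0,0]
  ]
}}

```text
time: 5.75
eef_pos: [0.6158, -0.103, 0.0547]
tool_rot: [-0.668, -0.232, 0.668, -0.232]
ft_force: [-0.1, -0.6, -0.8]
grip_width: 0.3
```

```bash
python3 look.py l5
```

```text
tcp [ 0.6158 -0.103   0.0547] along 45.8 lat 0.8 F [-0.13 -0.59 -0.8 ] 5.75
```

View pics/l5.png

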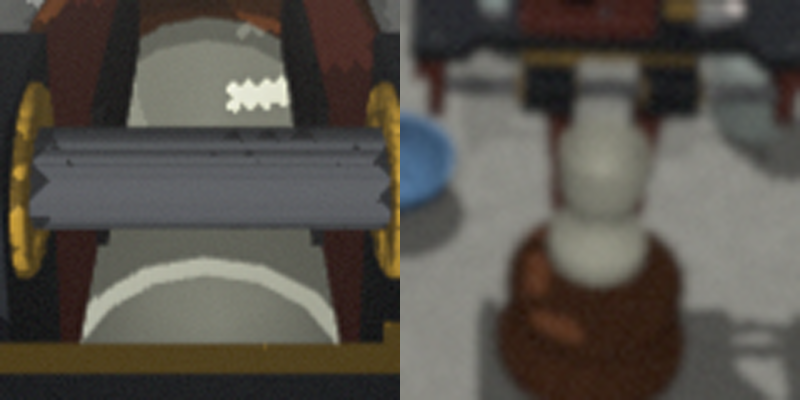

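Call:
{"op": "play_rows", "data": {
  "motion": [
    [-0.024,-0.019,0,0],
    [-0.024,-0.019,0,0],
    [-0.024,-0.019,0,0],
    [-0.024,-0.019,0,0],
    [-0.024,-0.019,0,0],
    [-0.024,-0.019,0,0],
    [-0.016,-0.012,0,0],
    [0,0,0,0]
  ]
}}

```text
time: 6.65
eef_pos: [0.6078, -0.1093, 0.0547]
tool_rot: [-0.668, -0.232, 0.668, -0.232]
ft_force: [0.5, -0.5, -1.1]
grip_width: 0.3
```

```bash
python3 look.py l6
```

```text
tcp [ 0.6078 -0.1093  0.0547] along 35.7 lat 0.8 F [ 0.46 -0.52 -1.07] 6.65
```

View pics/l6.png

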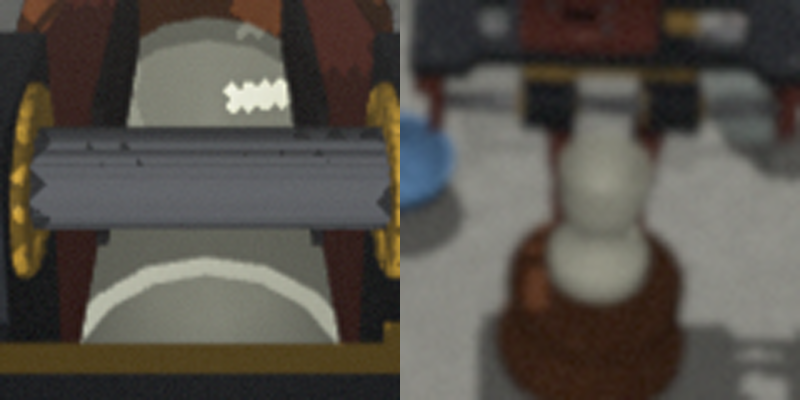

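Call:
{"op": "play_rows", "data": {
  "motion": [
    [-0.024,-0.019,0,0],
    [-0.024,-0.019,0,0],
    [-0.016,-0.012,0,0],
    [0,0,0,0],
    [0.06,0.05,0,0],
    [0.16,0.12,0,0],
    [0.3,0.23,0,0],
    [0.2,0.15,0.1,0],
    [0,0,0.5,0],
    [0,0,0.8,0]
  ]
}}

```text
time: 7.75
eef_pos: [0.6398, -0.0827, 0.1232]
tool_rot: [-0.666, -0.233, 0.669, -0.231]
ft_force: [0.2, -0.2, 0.1]
grip_width: 0.294
```

Call:
{"op": "play_rows", "data": {
  "motion": [
    [0,0,0.8,0],
    [0,0,0.8,0],
    [0,0,0.6,0],
    [-0.5,-0.3,0.2,0],
    [-0.7,-0.6,0,0],
    [-0.7,-0.6,0,0],
    [-0.7,-0.6,0,0],
    [-0.4,-0.3,0,0],
    [0,0,0,0],
    [0,0,0,0]
  ]
}}

```text
time: 8.75
eef_pos: [0.4914, -0.2038, 0.2455]
tool_rot: [0.669, 0.231, -0.668, 0.232]
ft_force: [-0.5, 0.4, 0.6]
grip_width: 0.297
```

```bash
python3 - <<'E'
from m import *
from rig import ctrl,optics
s=ctrl.state();print(s["eef_pos"],s["time"])
d=optics.get_image("wrist");np.save("w7.npy",d,allow_pickle=True);cv2.imwrite("pics/w7.png",d["img"])
circ(d,(.580,-.132),"w7c")
E
```

```text
[ 0.49140276 -0.20381454  0.24545236] 8.75
stand r_free 0.0422 free [ 0.5793 -0.1323] fix [ 0.5793 -0.1323] rms 0.00069
rim r_free 0.0202 free [ 0.5832 -0.1297] fix [ 0.583  -0.1297] rms 0.00089
offset cup-stand [3.7 2.6] mm
```

View pics/w7c.png

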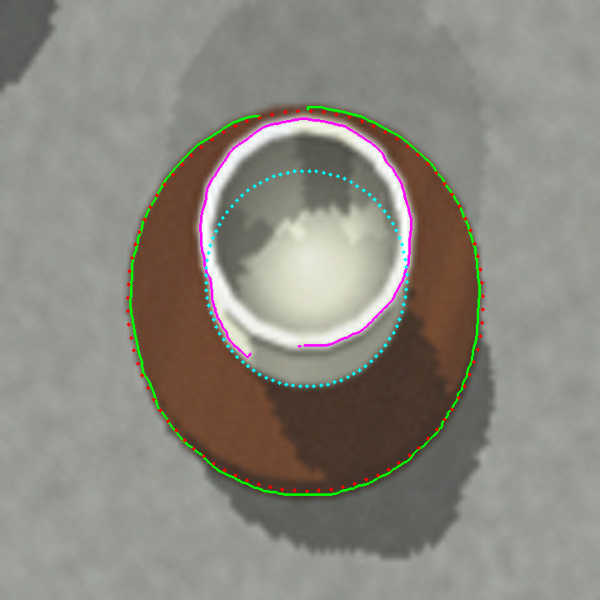

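Call:
{"op": "play_rows", "data": {
  "motion": [
    [0.4,0.3,0,0],
    [0.7,0.57,0,0],
    [0.7,0.57,0,0],
    [0.7,0.57,0,0],
    [0.37,0.3,0,0],
    [0,0,-0.4,0],
    [0,0,-0.6,0],
    [0,0,-0.6,0],
    [0,0,-0.6,0],
    [0,0,-0.6,0]
  ]
}}

```text
time: 9.8
eef_pos: [0.6352, -0.086, 0.1033]
tool_rot: [0.668, 0.233, -0.668, 0.232]
ft_force: [0.0, -0.4, 0.6]
grip_width: 0.299
```

Call:
{"op": "play_rows", "data": {
  "motion": [
    [0,0,-0.5,0],
    [0,0,-0.3,0],
    [0,0,-0.1,0],
    [0,0,0,0],
    [0,0,0,0]
  ]
}}

```text
time: 10.3
eef_pos: [0.6353, -0.0882, 0.0609]
tool_rot: [0.669, 0.232, -0.667, 0.232]
ft_force: [0.3, 1.0, 0.3]
grip_width: 0.302
```

```bash
python3 look.py l8
```

```text
tcp [ 0.6353 -0.0882  0.0609] along 70.3 lat 0.4 F [0.26 1.03 0.28] 10.3
```

Call:
{"op": "play_rows", "data": {
  "motion": [
    [0,0,-0.06,0],
    [0,0,-0.06,0],
    [0,0,0,0],
    [-0.079,-0.062,0,0],
    [-0.079,-0.062,0,0],
    [-0.079,-0.062,0,0],
    [-0.079,-0.062,0,0],
    [-0.079,-0.062,0,0],
    [-0.063,-0.049,0,0],
    [0,0,0,0]
  ]
}}

```text
time: 11.4
eef_pos: [0.6109, -0.1072, 0.0537]
tool_rot: [-0.668, -0.231, 0.668, -0.231]
ft_force: [0.0, 0.0, -0.6]
grip_width: 0.302
```

Call:
{"op": "play_rows", "data": {
  "motion": [
    [0,0,0,0],
    [-0.024,-0.019,0,0],
    [-0.024,-0.019,0,0],
    [-0.024,-0.019,0,0],
    [-0.024,-0.019,0,0],
    [0,0,0,0]
  ]
}}

```text
time: 12.0
eef_pos: [0.6064, -0.1105, 0.0537]
tool_rot: [-0.668, -0.232, 0.668, -0.232]
ft_force: [-0.1, -0.7, -0.2]
grip_width: 0.303
```

```bash
python3 look.py l9
```

```text
tcp [ 0.6064 -0.1105  0.0537] along 33.8 lat 0.7 F [-0.11 -0.75 -0.24] 12.0
```

View pics/l9.png

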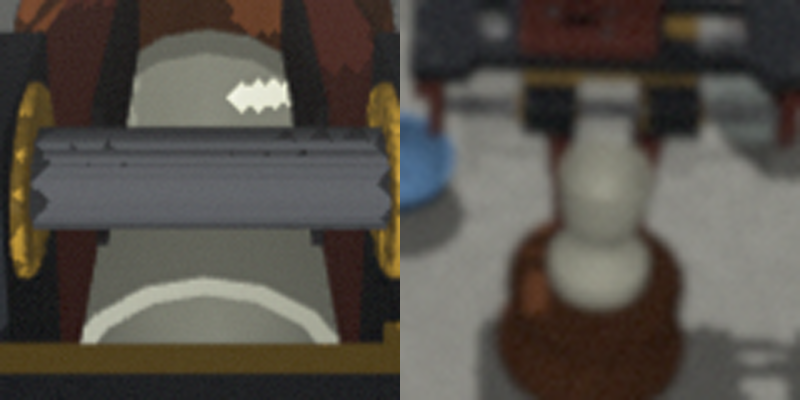

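Call:
{"op": "play_rows", "data": {
  "motion": [
    [-0.024,-0.019,0,0],
    [-0.024,-0.019,0,0],
    [-0.024,-0.019,0,0],
    [-0.016,-0.012,0,0],
    [0,0,0,0],
    [0,0,0,0]
  ]
}}

```text
time: 12.7
eef_pos: [0.6021, -0.1138, 0.0538]
tool_rot: [-0.668, -0.232, 0.668, -0.232]
ft_force: [0.3, 0.6, 0.6]
grip_width: 0.3
```

```bash
python3 look.py l10
```

```text
tcp [ 0.6021 -0.1138  0.0538] along 28.4 lat 0.7 F [0.3  0.57 0.61] 12.7
```

View pics/l10.png

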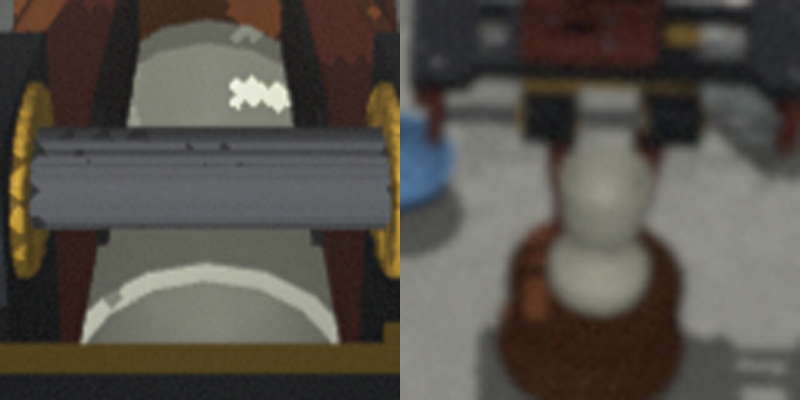

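One more millimetre, then back off and re-measure.

Call:
{"op": "play_rows", "data": {
  "motion": [
    [-0.016,-0.012,0,0],
    [0,0,0,0],
    [0.06,0.05,0,0],
    [0.16,0.12,0,0],
    [0.3,0.23,0,0],
    [0.2,0.15,0.1,0],
    [0,0,0.5,0],
    [0,0,0.8,0],
    [0,0,0.8,0],
    [0,0,0.8,0]
  ]
}}

```text
time: 13.8
eef_pos: [0.6377, -0.086, 0.2056]
tool_rot: [0.668, 0.232, -0.668, 0.232]
ft_force: [0.8, 0.0, 0.2]
grip_width: 0.302
```

Call:
{"op": "play_rows", "data": {
  "motion": [
    [0,0,0.6,0],
    [-0.5,-0.3,0.2,0],
    [-0.7,-0.6,0,0],
    [-0.7,-0.6,0,0],
    [-0.7,-0.6,0,0],
    [-0.4,-0.3,0,0],
    [0,0,0,0],
    [0,0,0,0],
    [0,0,0,0]
  ]
}}

```text
time: 14.7
eef_pos: [0.4887, -0.2055, 0.2441]
tool_rot: [0.668, 0.232, -0.667, 0.232]
ft_force: [0.7, -0.1, 0.6]
grip_width: 0.307
```

```bash
python3 - <<'E'
from m import *
from rig import ctrl,optics
s=ctrl.state();print(s["eef_pos"],s["time"])
d=optics.get_image("wrist");cv2.imwrite("pics/w11.png",d["img"])
circ(d,(.580,-.132),"w11c")
E
```

```text
[ 0.48866515 -0.20553015  0.24406524] 14.7
stand r_free 0.0423 free [ 0.5791 -0.1325] fix [ 0.5792 -0.1325] rms 0.00078
rim r_free 0.0202 free [ 0.5798 -0.1325] fix [ 0.5796 -0.1326] rms 0.00093
offset cup-stand [ 0.4 -0.1] mm
```

View pics/w11c.png

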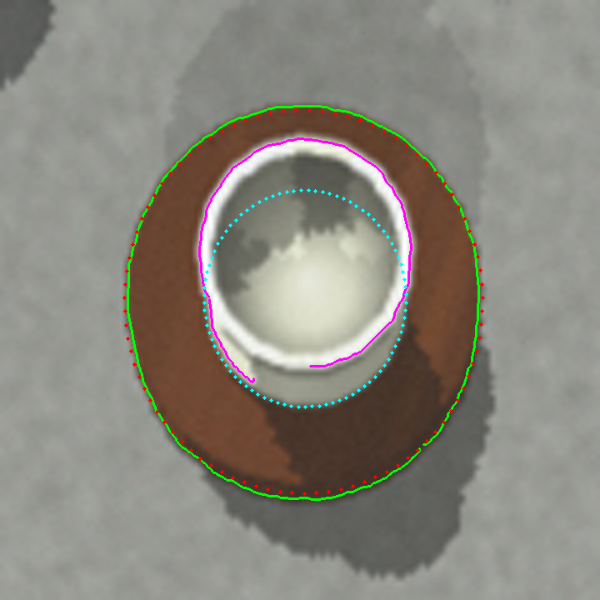

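View pics/w11.png

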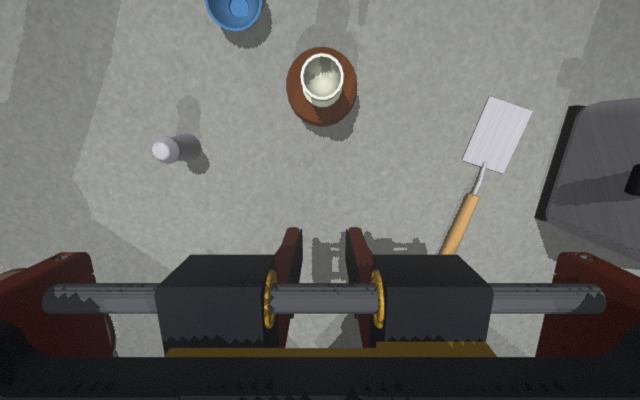

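The cup is centred to about 0.4 mm, upright, with the foot circle predicted from the rim matching the picture. The stand hasn't shifted, and the arm is clear of everything.

```bash
python3 -c "
from rig import ctrl
print(ctrl.finish_job())"
```

```text
the job is handed in; nothing more can be done
None
```

The egg cup on the right-hand stand was the one off centre, by about 24 mm (toward far left as seen from the robot). I slid it back in two slow pushes at its foot, with the fingertips 26 mm apart and about 4 mm above the stand's top.

- **Cup position:** the last wrist-camera fit put the cup 0.4 mm from the middle of its stand. The fitted sizes matched the known ones to within about 0.3 mm.
- **Upright:** the foot outline worked out from the rim lined up with the foot in the picture, so the cup looks upright.
- **Stand:** my fits of its position differed by about 1 mm before and after, which is within calibration error.
- **Forces:** the wrist force readings, taken only at the end of each move, stayed at roughly 1 N or less, about the noise level. The force on the cup itself was not measured.
- **Everything else:** the arm never came near the other egg cup, its stand or the other things. I did not re-measure them at the end.

No check failed or disagreed. I handed the job in at about 14.8 s with the arm clear of everything.

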